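Unlock the cash box and open its shutter

ROBOT

A 6-joint arm with a two-finger parallel gripper is mounted at the origin on the work surface. World frame = base frame: x ahead of the robot, y to its left, z up, the work surface at z = 0. Lengths are in m, angles in rad, forces in N, time in s.
With the tool pointing down it reaches from about 0.3 to 0.775 m from the base axis. Payload 14.6 kg.
Tool frame: the origin (TCP) lies midway between the tips of the shut fingers; the grasp point (between the pads) lies 19 mm behind it; z points along the fingers, y is the line along which they close (so a half turn about z gives the same grasp; the last joint's range is limited). The gripper opens to 94 mm and grips with 3 to 60 N. Pads are 16 mm wide; open, the fingers measure 119 mm over their backs; the gripper's body (75 mm by 177 mm) begins 78 mm behind the grasp point.
Start: joints at [-0.067, 0.3, 1.521, -0, 1.321, -0.067], TCP at [0.55, -0, 0.205] pointing down, gripper open.
Joint ranges: [-3.03, 3.03], [-0.79, 2.21], [0.23, 2.52], [-1.04, 4.18], [0, 3.07], [-2.55, 2.55]. Speed limits (rad/s): [2.22, 2.22, 2.57, 3.14, 3.14, 3.14].

INTERFACE

Orientations are given as [roll, pitch, yaw] about the fixed x, y, z axes, in that order (R = Rz(yaw) Ry(pitch) Rx(roll)).
In Python, from station import ctrl gives the robot as it stands. The module is installed in compiled form; this text tells all that it offers.
- The arm moves only by the tool servo_tool, never from a script. Its argument "plan" is a list of rows, each a list of 7 numbers: the opening in per cent of the stroke, from 0 (shut) to 100 (fully open), then the shift along the tool's x, y, z in m, then the turn, a rotation vector about the tool's x, y, z in rad. A call has exactly 8 rows; each row shifts and turns the commanded pose from where the row before left it, along the tool's axes as they then stand; what a row does not reach is not made up. A row lasts 1/8 s, in which the tool goes at most 62.5 mm and 10.7 degrees, less where a joint would pass 70% of its speed; a pose out of reach is approached as far as the arm can. A call with a gripper value outside its range is refused whole. The fingers move at their own pace and stop on an object; "force" is the grip in N (left out, the last holds). Time passes only in rows, so rows that do not move let the fingers close, or fill a call up. It gives the time, the measured TCP pose, the force, the opening and the grip force at its end, in the units of the state.
- ctrl.get_obs(): the state, without advancing time (a new reading comes with each control period).
- ctrl.camera(name): name is "scene" or "side" or "wrist"; returns a dict with "pixels" (420x560x3 uint8, red, green, blue), "z_map" (420x560 float32, m along the optical axis (not along the pixel's ray), 0 where there is no reading), "mtx" (3x3 intrinsics, pixels), "pose" (4x4, takes a point from camera to world coordinates). Camera axes: x right, y up, looking along -z (the intrinsics and any distortion apply to the point x, -y, -z); pixel columns grow to the right and rows downward; lengths in m; the calibration is good to about 2 mm. A picture is of the moment at which its call begins.
- ctrl.hand_in(): hands the job in; it is judged then, once.
The state is a dict: "time_s": time; "qpos": joint angles; "joint_vel": joint speeds; "tau": joint torques, N m; "ee_pos": TCP position; "eef_rot": TCP orientation; "force": force on the tool from outside, world axes, zero at the start; "moment": the same for the moment, N m; "grip_width": finger opening in m; "grip_force": force on a finger pad.
Only numpy, scipy, OpenCV 4.12 (cv2) and the standard library are available. Lean on these libraries where they do the work, as an engineer would, in place of code of your own. Each camera call takes 0.05 s, during which the arm holds its last target. There are 200 camera calls.

TASK

Take the key with the square-cornered head out of its wooden block, push it fully home in the lock on the sloping face of the grey cash box and turn it clockwise to its stop. Leave the key in the lock, then slide the box's shutter all the way open by its black rib, and leave everything else (the round-headed key too) where it is.

Things in the scene. Friction and masses are not known exactly. Their poses are not given: they have to be found in the camera images.
- key_grip (a point): Centre of the square-cornered head of the right key: loose, steel with a black plastic head, 102 mm long, about 120 g, starting upright, tip down, in a wooden block. Site axes are the key's: z along it from tip to head, x across the width of head and blade, y through their thickness. It is a flat plate 44 (x) x 12 (y) x 40 mm (z), to be pinched across its 12 mm. A half turn about z makes no difference.
- key_shoulder (a point): Centre of the underside of the right key's shoulder, a round disc 44 mm across and 6 mm thick, 48 mm from the head's centre towards the tip (a neck 14 mm thick and 22 mm long joins disc and head); axes as key_grip. The key is fully home when this underside lies on the lock plate.
- key_tip (a point): Tip of the right key, 34 mm beyond the shoulder's underside; axes as key_grip. Here a flat blade 24 (x) x 7 (y) mm and 14 mm long, its last 4 mm reduced to 20 x 4 mm; between blade and shoulder 20 mm of round shank, 7 mm thick. Hidden in the block at the start.
- other_key_grip (a point): Centre of the head of the wrong key: same size, 120 g, but a round flat head 44 mm across and a 14 mm square end that does not fit the lock. It stands in a second block like the first; the two blocks may change places.
- stand_a: Fixed wooden block 70 x 70 x 50 mm that holds the right key; origin at the centre of its underside. The key's shoulder rests on its top; 40 mm deep slot with 4 mm play in all.
- stand_b: Fixed wooden block 70 x 70 x 50 mm that holds the wrong key; origin at the centre of its underside.
- cash_box: The grey steel cash box, fixed, 200 mm deep (x) x 340 mm wide (y), 50 mm high in front (-x) and 165 mm at the back: its face slopes 30 degrees down towards its front. It stands with its front away from the robot, so that its own +y points to the robot's right. Origin at the centre of its underside.
- lock_mouth (a point): Centre of the key slot, on the surface of the lock plate (70 x 80 mm, 4 mm proud) on the box's -y side (robot's left). z out of the face (30 degrees from vertical, leaning to the box's front, away from the robot), x up the slope, y along the box's width. The slot is 27 (x) x 10 (y) mm with a 2 mm lead-in, in a plate 14 mm thick. The key goes in along -z, blade width along x, 34 mm deep.
- lock_turn (a joint): Turn of the lock's rotor, rad: 0 locked, clockwise seen from outside (about lock_mouth's -z) to a stop at 1.2 (69 degrees). Only a key fully home can turn, its blade then being below the plate; turned, it cannot be pulled out. The key has about 0.13 rad of play. The rotor draws the hidden bolt, clear of the shutter from about 0.8. Friction 0.06 N m; it stays where it is left.
- shutter_rib (a point): Centre of the black rib on the steel shutter, the only grip on it: 70 mm (x, up the slope) x 12 mm (y) x 26 mm high (z), standing on the shutter; its centre is 18 mm above the sloping face, its top 31 mm. Axes as lock_mouth. When shut it is 125 mm in +y from the lock slot.
- shutter (a joint): Travel of the shutter along the box's +y (away from the lock, to the robot's right), m: 0 shut, 0.09 fully open at its stop. Held shut by the bolt until the lock is turned; then it needs about 2 N, and stays where it is left.
- squeeze_bottle: White squeeze bottle, 60 mm across, 170 mm high, loose, behind the key blocks; origin at its base. Bystander.
- cup: Paper cup, 80 mm across, 90 mm high, loose, to the left of the key blocks, near the robot; origin at its base. Bystander.
- tin: Food tin, 72 mm across, 100 mm high, loose, to the left of the key blocks, farther out; origin at its base. Bystander.
- spatula: Spatula, 280 mm long, lying loose beyond the box; origin under its middle. Bystander.
Mind the look-alikes: they are no part of the job. What is shaped like the part that bears key_grip but yellow is not meant.

How it is judged:
On the way, in this order (a step that is already met when the one before it is completed fails the run):
1. the right key is fully home in the lock (shoulder within 4 mm of the plate) (z of key_shoulder in the frame of lock_mouth below 0.004 m and horizontal distance between key_shoulder and lock_mouth below 0.012 m and angle between the z axis of key_shoulder and the z axis of lock_mouth, either way round below 0.3 rad), for 0.1 s.
2. the lock is turned by more than 0.9 rad with the key in it (value of joint lock_turn above 0.9 rad and z of key_shoulder in the frame of lock_mouth below 0.009 m and horizontal distance between key_shoulder and lock_mouth below 0.012 m and angle between the z axis of key_shoulder and the z axis of lock_mouth, either way round below 0.3 rad), for 0.1 s.
3. the shutter is open (value of joint shutter above 0.075 m), for 0.1 s.
At the end, for the whole second after the job is handed in: The shutter stands open by more than 75 of its 90 mm and at rest; the lock is still turned by more than 0.8 rad; the right key is still in the lock, its shoulder within 9 mm of the lock plate and within 12 mm of the slot's centre, upright on the plate to 0.3 rad (value of joint shutter above 0.075 m and velocity of joint shutter below 0.01 m/s and value of joint lock_turn above 0.8 rad and z of key_shoulder in the frame of lock_mouth below 0.009 m and horizontal distance between key_shoulder and lock_mouth below 0.012 m and angle between the z axis of key_shoulder and the z axis of lock_mouth, either way round below 0.3 rad); the robot touches nothing.
It fails at once if the round-headed key is disturbed (distance of other_key_grip from where it was at the start of the episode above 0.04 m).
It fails at once if the squeeze bottle is disturbed (distance of squeeze_bottle from where it was at the start of the episode above 0.04 m).
It fails at once if the cup is disturbed (distance of cup from where it was at the start of the episode above 0.04 m).
It fails at once if the tin is disturbed (distance of tin from where it was at the start of the episode above 0.04 m).
It fails at once if the spatula is disturbed (distance of spatula from where it was at the start of the episode above 0.04 m).
It also fails if it takes over 64 s, if anything falls off the work surface, if the arm or the gripper's body presses on something with over 40 N, if the wrist force passes 120 N, or if a joint passes its speed limit or range.

## Working session

There is one attempt and no reset: what is moved stays moved. The work goes in short steps, Python scripts to look and compute and a tool call to move; the robot and the scene stay as the last step left them, time stands still between calls to the robot, and variables do not carry over. Pictures are saved under pics/ and viewed, at most 10 in all, crops included, and the job is handed in when it is done.

Besides the shell and the picture viewer there is one more tool, called after ">>>" as name(argument=value, ...) on one line, values as JSON. servo_tool: Moves the arm, as the interface text tells. Its arguments: {"type":"object","properties":{"plan":{"type":"array","items":{"type":"array","items":{"type":"number"}}},"force":{"type":"number"}},"required":["plan"]}

```bash
mkdir -p pics
cat > h.py <<'E'
import numpy as np, cv2
from station import ctrl
from scipy.spatial.transform import Rotation as R
def snap(n,f=None):
    c=ctrl.camera(n); np.savez(''+(f or n)+'.npz',**c)
    cv2.imwrite('pics/%s.png'%(f or n),c['pixels'][:,:,::-1]); return c
def load(f): return dict(np.load(''+f+'.npz'))
def cloud(c):
    z=c['z_map'];v,u=np.mgrid[:z.shape[0],:z.shape[1]];K=c['mtx']
    x=(u-K[0,2])/K[0,0]*z;y=(v-K[1,2])/K[1,1]*z
    P=np.stack([x,-y,-z],-1);return P@c['pose'][:3,:3].T+c['pose'][:3,3]
def proj(c,p):
    q=(np.asarray(p)-c['pose'][:3,3])@c['pose'][:3,:3]
    K=c['mtx'];return K[0,0]*q[...,0]/-q[...,2]+K[0,2],K[1,1]*-q[...,1]/-q[...,2]+K[1,2]
E
python3 - <<'E'
from h import *
a=snap('scene');b=snap('side');w=snap('wrist')
cv2.imwrite('pics/all.png',cv2.resize(np.hstack([np.vstack([a['pixels'],b['pixels']])])[:,:,::-1],(400,600)))
for c in(a,b,w):print(c['mtx'].round(1).tolist(),c['pose'].round(3).tolist(),[k for k in c])
print(ctrl.get_obs())
E
```

```text
[[438.5, 0.0, 284.2], [0.0, 438.5, 206.5], [0.0, 0.0, 1.0]] [[-0.14, -0.61, 0.78, 1.445], [0.99, -0.1, 0.099, 0.254], [0.017, 0.786, 0.618, 0.793], [0.0, 0.0, 0.0, 1.0]] ['pixels', 'z_map', 'mtx', 'pose']
[[428.8, 0.0, 283.2], [0.0, 428.8, 218.6], [0.0, 0.0, 1.0]] [[-0.884, 0.333, -0.327, 0.149], [-0.467, -0.601, 0.649, 0.909], [0.019, 0.727, 0.687, 0.938], [0.0, 0.0, 0.0, 1.0]] ['pixels', 'z_map', 'mtx', 'pose']
[[371.9, 0.0, 280.4], [0.0, 371.9, 204.4], [0.0, 0.0, 1.0]] [[1.0, -0.001, 0.001, 0.551], [0.001, 0.972, 0.235, 0.068], [-0.001, -0.235, 0.972, 0.384], [0.0, 0.0, 0.0, 1.0]] ['pixels', 'z_map', 'mtx', 'pose']
{'time_s': 0.15, 'qpos': array([-6.66277976e-02,  3.00334262e-01,  1.52139934e+00, -1.49008285e-06,
        1.32071362e+00, -6.65805976e-02]), 'joint_vel': array([-7.23989044e-05, -3.28177933e-03, -1.35929664e-03,  5.17924957e-04,
       -7.47530572e-04, -1.21064800e-03]), 'tau': array([-2.50185103e-04, -5.31960297e+01, -3.52822959e+01,  7.07691838e-02,
        2.35654798e-02, -3.66386917e-05]), 'ee_pos': array([ 5.49811765e-01, -6.05344267e-06,  2.05038282e-01]), 'eef_rot': array([-3.14073989e+00, -5.54151500e-05,  1.57074947e+00]), 'force': array([-1.04558484, -0.28879327, -1.16074516]), 'moment': array([ 0.00035016,  0.00151183, -0.05759658]), 'grip_force': 0.0, 'grip_width': 0.09426972053996135}
```

View pics/scene.png

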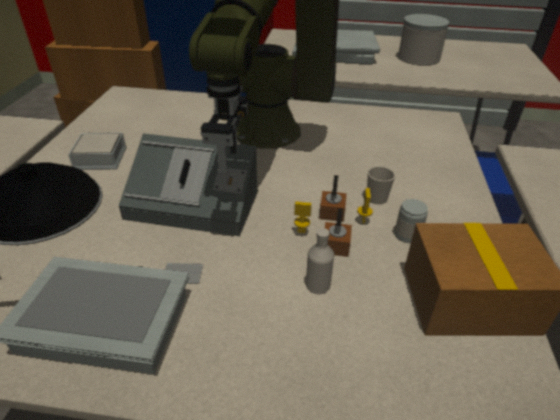

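View pics/side.png

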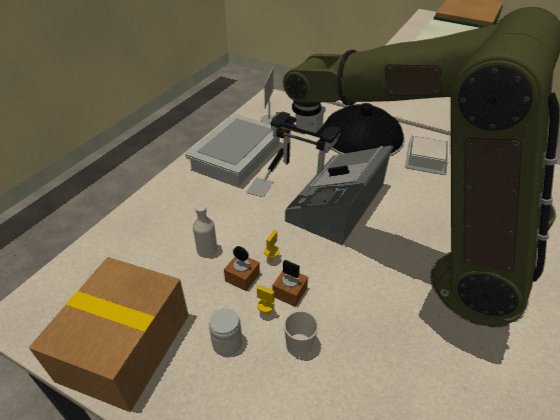

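The scene view shows blocks at (333,205) and (338,238), with yellow decoys at (303,213) and (367,202). In the side view they are at (290,285) and (243,270), with decoys at (271,245) and (265,297). Candidates in the side view: black square head (291,269), black round head (240,254), and the two yellow heads (271,240) and (265,294). My choice is (291,269), which I'll check in a close crop.

Run:
```python
from h import *
a=load('scene');b=load('side')
def crop(c,u,v,w,h,s): return cv2.resize(c['pixels'][v:v+h,u:u+w,::-1],None,fx=s,fy=s,interpolation=cv2.INTER_CUBIC)
A=crop(b,215,225,100,100,4);B=crop(a,290,165,100,100,4)
C=crop(a,120,130,140,70,2.857);
D=crop(b,280,140,120,100,4)[:200*2,:400]
im=np.hstack([A,B]);im=cv2.convertScaleAbs(im,alpha=1.6)
cv2.imwrite('pics/c1.png',im)
for n,c,pts in(('side',b,[(291,269),(240,254),(290,285),(338,171),(320,195)]),('scene',a,[(335,184),(340,214),(185,172),(228,185),(185,200)])):
    P=cloud(c)
    for u,v in pts: print(n,u,v,P[v,u].round(4))
```

```text
side 291 269 [0.444  0.2729 0.1029]
side 240 254 [0.5836 0.2916 0.1026]
side 290 285 [0.4387 0.2857 0.0555]
side 338 171 [ 0.4877 -0.1355  0.126 ]
side 320 195 [ 0.4991 -0.0277  0.1024]
scene 335 184 [0.4734 0.2656 0.1176]
scene 340 214 [0.5985 0.284  0.117 ]
scene 185 172 [ 0.499  -0.1399  0.1282]
scene 228 185 [ 0.5045 -0.0209  0.1028]
scene 185 200 [ 0.5499 -0.1303  0.0723]
```

View pics/c1.png

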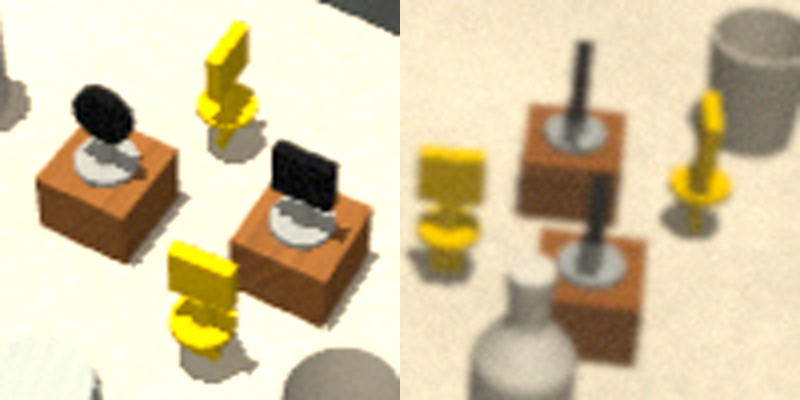

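The crop confirms it: the black square head is on the block at side (290,285) and scene (333,205), and the round head is on the other block. Next I measure.

Run:
```python
from h import *
for n in('scene','side'):
    c=load(n);P=cloud(c);I=c['pixels'].astype(int)
    near=np.hypot(P[...,0]-.455,P[...,1]-.27)<.06
    m=near&(I.max(-1)<60)&(P[...,2]>.075)&(P[...,2]<.13)
    Q=P[m];print(n,len(Q),Q.min(0).round(4),Q.max(0).round(4),np.median(Q,0).round(4))
    r=cv2.minAreaRect(Q[:,:2].astype(np.float32)*1000);print(r)
    s=near&(P[...,2]>.052)&(P[...,2]<.06)&(I.min(-1)>70)&(I.max(-1)-I.min(-1)<30); S=P[s]
    print(' disc',len(S),cv2.minEnclosingCircle(S[:,:2].astype(np.float32)*1000) if len(S) else '',S.mean(0) if len(S) else '')
    t=near&(P[...,2]>.045)&(P[...,2]<.054); T=P[t]
    print(' block',len(T),cv2.minAreaRect(T[:,:2].astype(np.float32)*1000),T.mean(0))
    y=(I[...,0]>120)&(I[...,2]<60)&(np.hypot(P[...,0]-.5,P[...,1]-.27)<.2);Y=P[y]
    k,lab=cv2.connectedComponents(y.astype(np.uint8))
    for i in range(1,k):
        if (lab==i).sum()>20:print(' yellow',P[lab==i].min(0).round(3),P[lab==i].max(0).round(3))
    # face plane
    f=(abs(P[...,0]-.5)<.06)&(P[...,1]<-.06)&(P[...,1]>-.2)&(P[...,2]>.06)&(P[...,2]<.14)
    F=P[f]
    for _ in range(8):
        o=F.mean(0);N=np.linalg.svd(F-o,full_matrices=False)[2][2];N*=np.sign(N[2]);d=(P[f]-o)@N;F=P[f][abs(d-np.median(d))<.004]
    print(' plane',o.round(4),N.round(4),len(F),np.degrees(np.arccos(N[2])),np.degrees(np.arctan2(N[1],N[0])))
a=load('scene');b=load('side');w=load('wrist')
A=cv2.resize(a['pixels'][150:225,175:265],(400,333),interpolation=cv2.INTER_CUBIC)
B=cv2.resize(b['pixels'][140:240,280:400],(400,333),interpolation=cv2.INTER_CUBIC)
W=np.zeros((267,800,3),np.uint8);W[:,:356]=cv2.resize(w['pixels'],(356,267))
im=np.vstack([np.hstack([A,B]),W])
cv2.imwrite('pics/c2.png',cv2.convertScaleAbs(im[:,:,::-1],alpha=1.6))
```

```text
scene 50 [0.4335 0.2602 0.0789] [0.4734 0.2689 0.1193] [0.4679 0.2652 0.1084]
((453.61016845703125, 263.5467834472656), (39.716304779052734, 8.405838966369629), 3.7807483673095703)
 disc 67 ((450.50958251953125, 265.2821350097656), 21.957883834838867) [0.45293436 0.26602422 0.05539982]
 block 298 ((447.163818359375, 266.0354919433594), (69.90347290039062, 77.92533874511719), 89.8017807006836) [0.45552182 0.2655911  0.04942741]
 yellow [0.362 0.348 0.04 ] [0.496 0.362 0.104]
 yellow [0.543 0.168 0.096] [0.554 0.207 0.103]
 yellow [0.455 0.336 0.036] [0.497 0.372 0.066]
 yellow [0.547 0.169 0.036] [0.57  0.207 0.045]
 plane [ 0.5028 -0.1279  0.0997] [0.4992 0.0145 0.8664] 1811 29.95819873853299 1.6594382286847387
side 204 [0.4235 0.2635 0.0765] [0.4679 0.2771 0.1222] [0.4453 0.2735 0.1052]
((445.65277099609375, 271.19366455078125), (12.99421215057373, 44.431304931640625), 86.6038818359375)
 disc 81 ((446.55218505859375, 270.515625), 21.883037567138672) [0.44676061 0.27865274 0.05575264]
 block 372 ((446.718994140625, 267.58612060546875), (75.3364028930664, 71.77287292480469), 88.80856323242188) [0.44148249 0.27848756 0.04977977]
 yellow [0.539 0.169 0.098] [0.551 0.213 0.106]
 yellow [0.546 0.188 0.035] [0.567 0.212 0.043]
 yellow [0.525 0.177 0.036] [0.535 0.21  0.043]
 yellow [0.552 0.252 0.046] [0.62  0.32  0.056]
 yellow [0.414 0.234 0.046] [0.481 0.304 0.054]
 yellow [0.45  0.352 0.097] [0.491 0.365 0.106]
 yellow [0.451 0.351 0.036] [0.492 0.38  0.045]
 plane [ 0.4987 -0.1143  0.1021] [0.5022 0.0247 0.8644] 594 30.185537699640058 2.8168445825206074
```

View pics/c2.png

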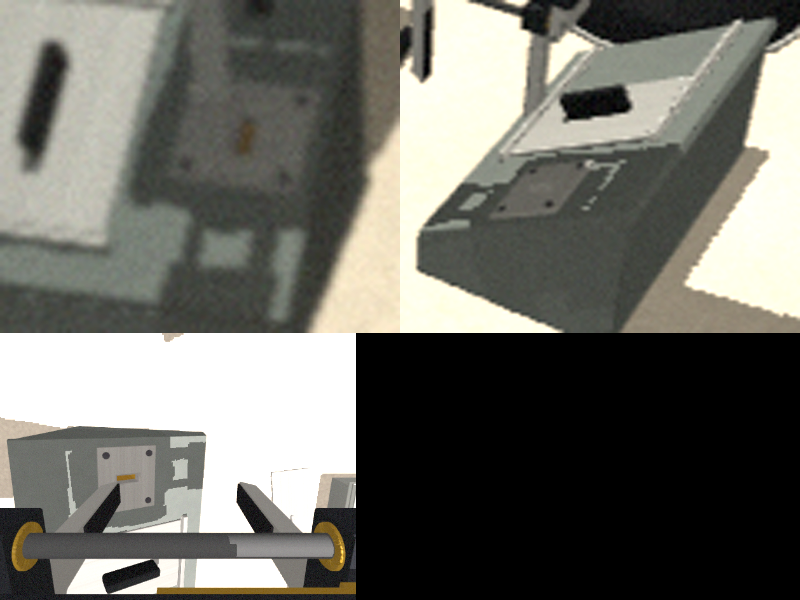

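The slot shows orange in the wrist view at about (197,228) and in the scene view at (231,181). The rib is dark at scene (185,172). I'll measure the slot, box yaw and rib.

Run:
```python
from h import *
for n in('scene','wrist'):
    c=load(n);P=cloud(c);I=c['pixels'].astype(int)
    m=(I[...,0]-I[...,2]>35)&(abs(P[...,0]-.51)<.06)&(abs(P[...,1]+.02)<.05)&(P[...,2]>.05)&(P[...,2]<.15)
    k,l,st,ce=cv2.connectedComponentsWithStats(m.astype(np.uint8))
    for i in range(1,k):
        if st[i,4]>8: Q=P[l==i];print(n,'slot',st[i],ce[i].round(1),Q.min(0).round(4),Q.max(0).round(4),Q.mean(0).round(4),cv2.minAreaRect(Q[:,:2].astype(np.float32)*1000))
    N=np.array([.5,.018,.866])
    # lock plate plane pts
    f=(abs(P[...,0]-.505)<.03)&(abs(P[...,1]+.02)<.03)&(P[...,2]>.06)
    F=P[f];
    for _ in range(6):
        if len(F)<10:break
        o=F.mean(0);M=np.linalg.svd(F-o,full_matrices=False)[2][2];M*=np.sign(M[2]);d=(P[f]-o)@M;F=P[f][abs(d-np.median(d))<.003]
    print(' plate',len(F),o.round(4),M.round(4))
    r=(I.max(-1)<50)&(abs(P[...,1]+.14)<.04)&(abs(P[...,0]-.5)<.07)&(P[...,2]>.05)
    k,l,st,ce=cv2.connectedComponentsWithStats(r.astype(np.uint8))
    for i in range(1,k):
        if st[i,4]>40: Q=P[l==i];print(n,'rib',st[i],Q.min(0).round(4),Q.max(0).round(4),Q.mean(0).round(4),cv2.minAreaRect(Q[:,:2].astype(np.float32)*1000))
c=load('side');P=cloud(c)
f=(P[...,2]>.02)&(P[...,2]<.10)&(abs(P[...,0]-.48)<.06)&(P[...,1]>0.0)&(P[...,1]<.06)
F=P[f];F=F[abs(F[:,1]-np.median(F[:,1]))<.012]
o=F.mean(0);M=np.linalg.svd(F-o,full_matrices=False)[2][2];print('sideface',len(F),o,M)
r=(c['pixels'].max(-1)<40)&(abs(P[...,1]+.14)<.04)&(abs(P[...,0]-.5)<.07)&(P[...,2]>.05)&(P[...,2]<.16)
Q=P[r];print('rib side',len(Q),Q.min(0),Q.max(0),Q.mean(0),cv2.minAreaRect(Q[:,:2].astype(np.float32)*1000))
```

```text
plate 225 [ 0.4915 -0.012   0.3747] [0.9344 0.3518 0.0558]
scene rib [180 160  10  26 129] [ 0.4663 -0.1498  0.0938] [ 0.5293 -0.1364  0.1491] [ 0.4991 -0.1419  0.1276] ((497.61004638671875, -143.25213623046875), (11.163712501525879, 63.16672134399414), 86.53661346435547)
wrist slot [184 222  29  10 213] [197.9 226.7] [ 0.4692 -0.0242  0.0743] [ 0.4944 -0.013   0.1138] [ 0.482  -0.023   0.0878] ((481.9124755859375, -18.514995574951172), (11.061077117919922, 25.138479232788086), 88.57083129882812)
 plate 6626 [5.028e-01 5.000e-04 2.601e-01] [0.9982 0.0591 0.0116]
wrist rib [ 161  357   90   53 2634] [ 0.4563 -0.1497  0.0976] [ 0.5256 -0.135   0.1515] [ 0.4909 -0.1394  0.1291] ((490.948486328125, -142.90823364257812), (13.408981323242188, 69.4268798828125), 87.1442642211914)
sideface 720 [0.47858115 0.0326011  0.06078261] [0.05678307 0.99833113 0.01051818]
rib side 154 [ 0.45594309 -0.14579219  0.09735822] [ 0.52405184 -0.12959069  0.15152679] [ 0.48852304 -0.13749821  0.12598711] ((490.02215576171875, -139.37672424316406), (15.641724586486816, 68.38675689697266), 85.82771301269531)
```

Run:
```python
from h import *
y=np.radians(-3.2);n=np.array([.5*np.cos(y),.5*np.sin(y),.866])
c=load('wrist');P=cloud(c)
reg=np.zeros(P.shape[:2],bool);reg[180:275,160:240]=1
reg[215:240,178:220]=0
Q=P[reg&(P[...,2]<.16)];d=Q@n;h=np.histogram(d,bins=np.arange(.3,.4,.002));i=h[0].argmax();print(h[0].max(),h[1][i])
Q=Q[abs(d-h[1][i]-.001)<.004];o=Q.mean(0);M=np.linalg.svd(Q-o,full_matrices=False)[2][2];M*=np.sign(M[2]);print(len(Q),o,M,np.degrees(np.arctan2(M[1],M[0])))
def hit(c,u,v,n,dd):
    K=c['mtx'];r=c['pose'][:3,:3]@np.array([(u-K[0,2])/K[0,0],-(v-K[1,2])/K[1,1],-1]);p=c['pose'][:3,3];return p+r*(dd-p@n)/(r@n)
for dd in(np.median(Q@n),): print('d',dd,'slot w',hit(c,197.9,226.7,n,dd),'sc',hit(load('scene'),230.6,181,n,dd))
# fit plane for shutter on scene/wrist, restricted
for nm in('scene','side'):
    s=load(nm);p=cloud(s);m=(abs(p[...,0]-.5)<.05)&(abs(p[...,1]+.02)<.03)&(p[...,2]<.16)&(p[...,2]>.06)
    dm=p[m]@n;print(nm,m.sum(),np.percentile(dm,[10,50,90]))
print('rib top d',[np.percentile((cloud(load(k))[lambda:0] if 0 else cloud(load(k)).reshape(-1,3)[(abs(cloud(load(k)).reshape(-1,3)-[.491,-.14,.13])<[.03,.006,.03]).all(1)])@n,[50,95]) for k in('wrist','scene')])
```

```text
4450 0.34
5465 [ 0.49303879 -0.01275559  0.10947385] [ 0.49912827 -0.02692994  0.86610955] -3.0883395697875713
d 0.34127272836648065 slot w [ 0.48770105 -0.01549902  0.1124363 ] sc [ 0.49357906 -0.0159605   0.10903294]
scene 780 [0.33454054 0.33874962 0.34240221]
side 310 [0.33551646 0.33935478 0.34143631]
rib top d [array([0.36021158, 0.36903476]), array([0.35993466, 0.36979078])]
```

>>> servo_tool(plan=[[45,0.054,-0.02,0,0,0,0],[45,0.054,-0.02,0,0,0,0],[45,0.053,-0.021,0,0,0,0],[45,0.053,-0.021,0,0,0,0],[45,0.053,-0.021,0,0,0,0],[45,0,0,0,0,0,-0.18],[45,0,0,0,0,0,-0.18],[45,0,0,0,0,0,-0.18]])

```text
time_s: 1.15
ee_pos: [0.4468, 0.2671, 0.2052]
eef_rot: [-3.141, -0.0, 2.117]
force: [-0.7, -0.9, 0.2]
grip_width: 0.0423
grip_force: 0.0
```

>>> servo_tool(plan=[[45,0,0,0,0,0,-0.18],[45,0,0,0,0,0,-0.18],[45,0,0,0,0,0,-0.18],[45,0,0,0,0,0,-0.18],[45,0,0,0,0,0,-0.18],[45,0,0,0,0,0,-0.131],[45,0,0,0,0,0,0],[45,0,0,0,0,0,0]])

```text
time_s: 2.15
ee_pos: [0.4469, 0.267, 0.2053]
eef_rot: [-3.141, -0.0, 3.139]
force: [-0.4, -0.3, -0.3]
grip_width: 0.0422
grip_force: 0.0
```

Run:
```python
from h import *
c=snap('wrist','w1');s=ctrl.get_obs();print(s['time_s'],s['ee_pos'],s['eef_rot'],s['qpos'].round(3),s['grip_width'])
P=cloud(c);I=c['pixels'].astype(int)
near=np.hypot(P[...,0]-.447,P[...,1]-.267)<.05
m=near&(I.max(-1)<75)&(P[...,2]>.075)&(P[...,2]<.13);Q=P[m]
print(len(Q),Q.min(0),Q.max(0),cv2.minAreaRect(Q[:,:2].astype(np.float32)*1000))
T=Q[Q[:,2]>.114];print('top',len(T),T.mean(0),cv2.minAreaRect(T[:,:2].astype(np.float32)*1000))
```

```text
2.2 [0.44694563 0.2669892  0.20535105] [-3.14153314e+00 -1.88047953e-04  3.13931602e+00] [ 0.468  0.235  1.604  0.     1.303 -1.1  ] 0.0421606804520415
986 [0.4260424  0.2613479  0.08024896] [0.46948518 0.27329942 0.1196901 ] ((447.79443359375, 267.20465087890625), (11.82619857788086, 43.461429595947266), 89.47644805908203)
top 883 [0.44671884 0.26714117 0.11763545] ((447.7884216308594, 267.2580261230469), (11.821541786193848, 43.443572998046875), 89.67919921875)
```

View pics/w1.png

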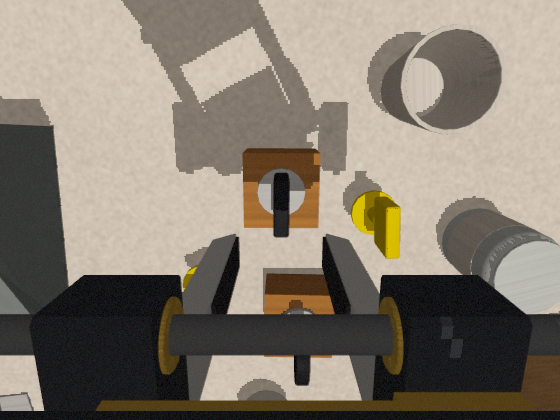

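The wrist view shows the square head edge-on at (281,205), centred at (0.4478, 0.2672) with its top at 0.118 and yaw near 0. That matches the fixed-camera measurement, so I'll descend and grip.

>>> servo_tool(plan=[[45,-0.001,0,0.022,0,0,0],[45,0,0,0.022,0,0,0],[45,0,0,0.022,0,0,0],[45,0,0,0.022,0,0,0],[45,0,0,0.02,0,0,0],[45,0,0,0.018,0,0,0],[45,0,0,0,0,0,0],[0,0,0,0,0,0,0]], force=45)

```text
time_s: 3.2
ee_pos: [0.4483, 0.2672, 0.0802]
eef_rot: [3.141, 0.001, 3.141]
force: [-0.0, 0.2, -0.4]
grip_width: 0.0359
grip_force: 0.0
```

>>> servo_tool(plan=[[0,0,0,0,0,0,0],[0,0,0,0,0,0,0],[0,0,0,0,0,0,0],[0,0,0,-0.01,0,0,0],[0,0,0,-0.02,0,0,0],[0,0,0,-0.03,0,0,0],[0,0,0,-0.03,0,0,0],[0,0,0,-0.03,0,0,0]])

```text
time_s: 4.2
ee_pos: [0.4478, 0.2669, 0.201]
eef_rot: [3.141, 0.0, -3.141]
force: [-0.1, 0.5, -1.3]
grip_width: 0.0118
grip_force: 45.0
```

>>> servo_tool(plan=[[0,-0.01,-0.03,-0.02,0,0,0],[0,-0.01,-0.04,-0.02,0,0,0],[0,-0.02,-0.045,0,0,0,0],[0,-0.02,-0.045,0,0,0,0],[0,-0.02,-0.045,0,0,0,0],[0,-0.013,-0.045,0,0,0,0],[0,0,-0.036,0,0,0,0.054],[0,0,0,0,0,0.1,0]])

```text
time_s: 5.2
ee_pos: [0.5404, -0.0211, 0.2406]
eef_rot: [-3.141, -0.101, 3.084]
force: [0.2, -0.0, -1.8]
grip_width: 0.0119
grip_force: 45.0
```

>>> servo_tool(plan=[[0,0,0,0,0,0.12,0],[0,0,0,0,0,0.12,0],[0,0,0,0,0,0.1,0],[0,0,0,0,0,0.0836,0],[0,0,0,0,0,0,0],[0,0,0,0,0,0,0],[0,0,0,0,0,0,0],[0,0,0,0,0,0,0]])

```text
time_s: 6.2
ee_pos: [0.5409, -0.019, 0.24]
eef_rot: [-3.142, -0.522, 3.088]
force: [1.3, 0.6, -1.1]
grip_width: 0.0119
grip_force: 45.0
```

Run:
```python
from h import *
c=snap('wrist','w2');s=ctrl.get_obs();print(s['time_s'],s['ee_pos'],s['eef_rot'],s['qpos'].round(3),s['grip_width'],s['force'])
T=R.from_euler('xyz',s['eef_rot']).as_matrix();print(T.round(4))
Ci=T.T@(c['pose'][:3,3]-s['ee_pos']);print('cam in tool',Ci,(T.T@c['pose'][:3,:3]).round(3))
print('tip px',proj(c,s['ee_pos']+T[:,2]*.063),'mouth px',proj(c,[.49,-.016,.112]))
snap('side','s2');snap('scene','sc2')
```

```text
6.25 [ 0.54097417 -0.0189562   0.23988256] [ 3.14154822 -0.52251556  3.08782859] [-0.093  0.593  1.108 -0.021  1.963 -1.613] 0.011910562997688369 [-0.17488626 -0.07683492 -0.91210565]
[[-0.8653  0.0538 -0.4983]
 [ 0.0466  0.9986  0.0269]
 [ 0.4991  0.     -0.8666]]
cam in tool [ 0.06750598 -0.00042099 -0.17955428] [[ 0.001  0.972  0.237]
 [ 1.    -0.001 -0.001]
 [-0.001  0.237 -0.972]]
tip px (np.float64(280.6849716890672), np.float64(216.54568220043987)) mouth px (np.float64(280.7763500352762), np.float64(215.64203330057595))
```

View pics/w2.png

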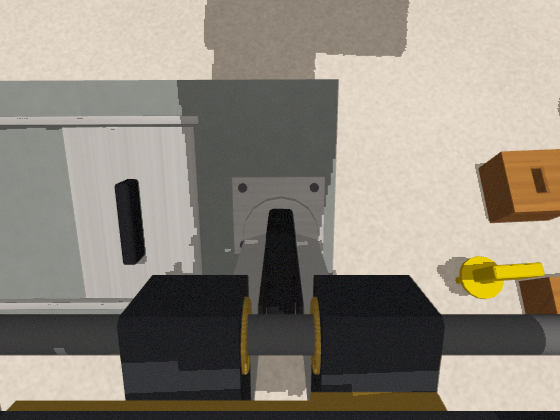

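The held key hides the slot. The plate spans columns 233–324 and its screws are at (242,188) and (314,188), so the lock sits about 2 px (1.9 mm) towards −y of the key axis. I'll sidestep to see the slot itself.

>>> servo_tool(plan=[[0,0,0.025,0,0,0,0],[0,0,0.025,0,0,0,0],[0,0,0,0,0,0,0],[0,0,0,0,0,0,0],[0,0,0,0,0,0,0],[0,0,0,0,0,0,0],[0,0,0,0,0,0,0],[0,0,0,0,0,0,0]])

```text
time_s: 7.35
ee_pos: [0.5437, 0.0309, 0.2394]
eef_rot: [3.142, -0.524, 3.088]
force: [-0.4, 0.2, -1.1]
grip_width: 0.0115
grip_force: 45.0
```

Run:
```python
from h import *
c=snap('wrist','w3');s=ctrl.get_obs();print(s['ee_pos'],s['eef_rot'])
im=c['pixels'][150:280,130:330,::-1]
cv2.imwrite('pics/w3c.png',cv2.convertScaleAbs(cv2.resize(im,None,fx=4,fy=4,interpolation=cv2.INTER_CUBIC),alpha=1.4))
P=cloud(c);print(P[200,190],P[230,250],P[182,225])
```

```text
[0.54372894 0.03090774 0.23943732] [-3.14159041 -0.52366489  3.08779409]
[ 0.47663307 -0.04419684  0.11990174] [0.52829496 0.01400211 0.21961165] [ 0.46379004 -0.01289309  0.12570272]
```

View pics/w3c.png

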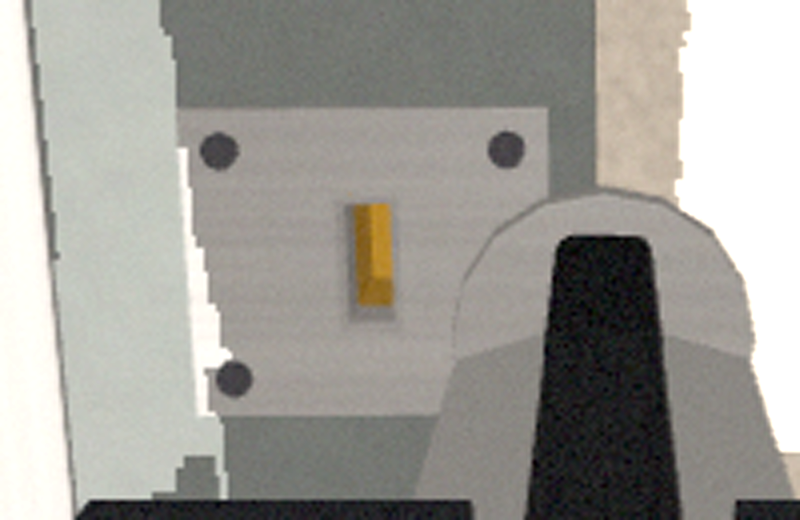

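The crop shows the slot at crop (345–397, 198–322), i.e. full-image centre (222.4, 214.6). The screws' midpoint agrees. The arc is the key's own shoulder disc, at columns 455–755 with its top at row 187 (full 280.9, 196.6).

Run:
```python
from h import *
y=np.radians(-3.1);n=np.array([.5*np.cos(y),.5*np.sin(y),.866])
c=load('w3');P=cloud(c)
Q=P[178:215,185:212].reshape(-1,3);o=Q.mean(0);M=np.linalg.svd(Q-o,full_matrices=False)[2][2];M*=np.sign(M[2])
d=np.median(Q@n);print('plate normal',M,'yaw',np.degrees(np.arctan2(M[1],M[0])),'d',d)
def hit(u,v):
    K=c['mtx'];r=c['pose'][:3,:3]@np.array([(u-K[0,2])/K[0,0],-(v-K[1,2])/K[1,1],-1]);p=c['pose'][:3,3];return p+r*(d-p@n)/(r@n)
f=lambda a,b:((a+.5)/4-.5+130,(b+.5)/4-.5+150)
m=hit(*f(371,260));print('mouth',m)
S=[hit(*f(*q)) for q in((218.5,151),(506,150),(233,380))];print('screw dist',np.linalg.norm(S[0]-S[1]),np.linalg.norm(S[0]-S[2]),'mid',(S[1]+S[2])/2, 'slot len',np.linalg.norm(hit(*f(371,198))-hit(*f(371,322))),'w',np.linalg.norm(hit(*f(345,260))-hit(*f(397,260))))
v=S[1]-S[0];print('screw line yaw',np.degrees(np.arctan2(-v[0],v[1])))
s=ctrl.get_obs();T=R.from_euler('xyz',s['eef_rot']).as_matrix()
print('mouth in tool',T.T@(m-s['ee_pos']),'angle',T.T@M)
for h in(.029,.023):print('disc top pred',proj(c,s['ee_pos']+T@[.022,0,h]))
# head top edge
t=s['ee_pos']+T@[.022,0,-.039];print('head top pred',proj(c,t))
```

```text
plate normal [ 0.0210475  -0.97507346  0.22088176] yaw -88.76343085927736 d 0.3413034947250711
mouth [ 0.48900576 -0.0174815   0.11164632]
screw dist 0.06218146613922524 0.05234724971992375 mid [ 0.49037141 -0.01851405  0.11082676] slot len 0.028307347620425045 w 0.011447826960624451
screw line yaw -2.8655875094031296
mouth in tool [-0.01883485 -0.05126153  0.13669012] angle [ 0.04684699 -0.97253146 -0.22800859]
disc top pred (np.float64(280.8950827238316), np.float64(195.3601015024507))
disc top pred (np.float64(280.9171080571594), np.float64(197.64761079890602))
head top pred (np.float64(281.2468380839108), np.float64(231.8927452669687))
```

>>> servo_tool(plan=[[0,-0.006,-0.025,0,0,0,0],[0,-0.0126,-0.0265,0,0,0,0],[0,0,0,0.025,0,0,0],[0,0,0,0.025,0,0,0],[0,0,0,0.018,0,0,0],[0,0,0,0,0,0,0],[0,0,0,0,0,0,0],[0,0,0,0,0,0,0]])

```text
time_s: 8.4
ee_pos: [0.5236, -0.0195, 0.1719]
eef_rot: [-3.142, -0.522, 3.088]
force: [-0.2, -0.1, -1.3]
grip_width: 0.012
grip_force: 45.0
```

Run:
```python
from h import *
c=snap('side','s4');d=snap('scene','sc4');s=ctrl.get_obs();print(s['ee_pos'],s['eef_rot'],s['force'])
T=R.from_euler('xyz',s['eef_rot']).as_matrix();print('mouth in tool',T.T@(np.array([.4893,-.0178,.1115])-s['ee_pos']))
print(proj(c,[.4893,-.0178,.1115]),proj(d,[.4893,-.0178,.1115]))
A=cv2.resize(c['pixels'][150:250,280:380],(400,400),interpolation=cv2.INTER_CUBIC)
B=cv2.resize(d['pixels'][140:220,190:270],(400,400),interpolation=cv2.INTER_CUBIC)
cv2.imwrite('pics/c4.png',cv2.convertScaleAbs(np.hstack([A,B])[:,:,::-1],alpha=1.6))
```

```text
[ 0.52339344 -0.01953546  0.17160671] [-3.14157076 -0.52295428  3.0877963 ] [ 0.06098929 -0.21928265 -1.57394003]
mouth in tool [-4.44915458e-04 -9.87605013e-05  6.91229592e-02]
(np.float64(321.86420300544813), np.float64(195.57115148767357)) (np.float64(230.25603692468974), np.float64(179.30433751706636))
```

View pics/c4.png

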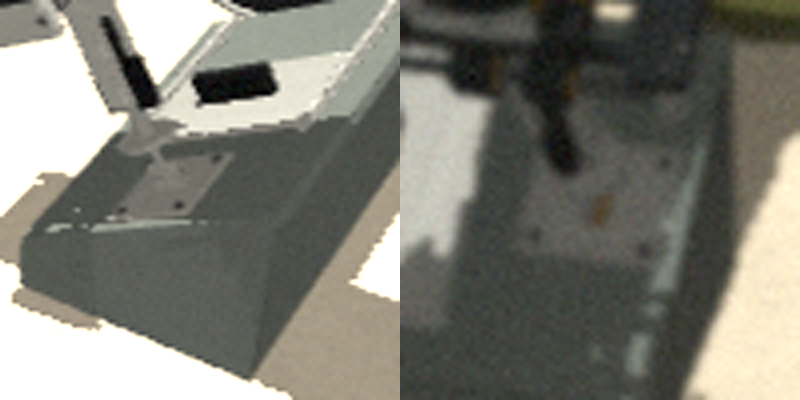

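The side view shows the disc at full (317,184) and the tip over the plate near (321,192), as predicted. The scene view shows the slot at (230,181), which matches once that camera's +4 mm x bias is allowed for. I'll start inserting gently.

>>> servo_tool(plan=[[0,0,0,0.003,0,0,0],[0,0,0,0.003,0,0,0],[0,0,0,0.002,0,0,0],[0,0,0,0.002,0,0,0],[0,0,0,0.002,0,0,0],[0,0,0,0.002,0,0,0],[0,0,0,0,0,0,0],[0,0,0,0,0,0,0]])

```text
time_s: 9.5
ee_pos: [0.5162, -0.0192, 0.1592]
eef_rot: [-3.142, -0.523, 3.088]
force: [-0.2, 0.5, -2.0]
grip_width: 0.012
grip_force: 45.0
```

>>> servo_tool(plan=[[0,0,0,0.004,0,0,0],[0,0,0,0.004,0,0,0],[0,0,0,0.004,0,0,0],[0,0,0,0.004,0,0,0],[0,0,0,0.004,0,0,0],[0,0,0,0.002,0,0,0],[0,0,0,0,0,0,0],[0,0,0,0,0,0,0]])

```text
time_s: 10.5
ee_pos: [0.5052, -0.0186, 0.1402]
eef_rot: [-3.142, -0.523, 3.088]
force: [-0.3, -0.4, -1.5]
grip_width: 0.0117
grip_force: 45.0
```

>>> servo_tool(plan=[[0,0,0,0.001,0,0,0],[0,0,0,0.001,0,0,0],[0,0,0,0.001,0,0,0],[0,0,0,0.001,0,0,0],[0,0,0,0.0005,0,0,0],[0,0,0,0.0005,0,0,0],[0,0,0,0,0,0,0],[0,0,0,0,0,0,0]])

```text
time_s: 11.5
ee_pos: [0.5035, -0.0184, 0.1373]
eef_rot: [-3.141, -0.52, 3.088]
force: [5.4, -0.0, 12.7]
grip_width: 0.012
grip_force: 45.0
```

>>> servo_tool(plan=[[0,0,0,0,0,0,0.15],[0,0,0,0,0,0,0.15],[0,0,0,0,0,0,0.15],[0,0,0,0,0,0,0.15],[0,0,0,0,0,0,0.15],[0,0,0,0,0,0,0.15],[0,0,0,0,0,0,0.15],[0,0,0,0,0,0,0]])

```text
time_s: 12.5
ee_pos: [0.5037, -0.0188, 0.1372]
eef_rot: [-2.68, -0.248, 1.977]
force: [6.7, -1.8, 10.9]
grip_width: 0.0117
grip_force: 45.0
```

Run:
```python
from h import *
s=ctrl.get_obs();print(s['ee_pos'],s['force'],s['moment'],s['qpos'].round(3),s['grip_width'])
```

```text
[ 0.50369844 -0.01883685  0.13720386] [ 6.68536802 -1.75975032 10.94953355] [-0.40520579 -0.12518934  0.21285997] [-0.098  0.59   1.355 -0.023  1.716 -0.56 ] 0.01172515918579561
```

>>> servo_tool(plan=[[0,0,0,0,0,0,0.07],[0,0,0,0,0,0,0.07],[0,0,0,0,0,0,0.07],[0,0,0,0,0,0,0.06],[0,0,0,0,0,0,0.03],[0,0,0,0,0,0,0],[0,0,0,0,0,0,0],[0,0,0,0,0,0,0]])

```text
time_s: 13.5
ee_pos: [0.5037, -0.0188, 0.1372]
eef_rot: [-2.632, -0.108, 1.709]
force: [6.6, -2.0, 9.8]
grip_width: 0.0115
grip_force: 45.0
```

Run:
```python
from h import *
s=ctrl.get_obs();print(s['ee_pos'],s['force'],s['moment'],s['qpos'].round(3),s['grip_width'])
T=R.from_euler('xyz',s['eef_rot']);T0=R.from_euler('xyz',[-3.1416,-.523,3.0878]);print((T0.inv()*T).as_rotvec(),'mom tool',T.inv().apply(s['moment']),T.as_matrix().round(3))
```

```text
[ 0.50372086 -0.01882328  0.13719101] [ 6.61408932 -1.97476419  9.80946816] [-0.44868634 -0.12136718  0.37334002] [-0.098  0.59   1.355 -0.023  1.716 -0.262] 0.011532632368135134
[-0.00156867 -0.00318723  1.35029061] mom tool [-0.01749566 -0.58666726 -0.10463089] [[-0.137  0.857 -0.496]
 [ 0.985  0.173  0.026]
 [ 0.108 -0.485 -0.868]]
```

>>> servo_tool(plan=[[0,0,0,0,0,0,0.02],[0,0,0,0,0,0,0.02],[0,0,0,0,0,0,0.02],[0,0,0,0,0,0,0],[0,0,0,0,0,0,0],[0,0,0,0,0,0,0],[0,0,0,0,0,0,0],[0,0,0,0,0,0,0]])

```text
time_s: 14.5
ee_pos: [0.5037, -0.0188, 0.1372]
eef_rot: [-2.627, -0.079, 1.657]
force: [6.5, -2.0, 11.4]
grip_width: 0.0121
grip_force: 45.0
```

Run:
```python
from h import *
s=ctrl.get_obs();T=R.from_euler('xyz',s['eef_rot']);T0=R.from_euler('xyz',[-3.1416,-.523,3.0878]);print((T0.inv()*T).as_rotvec(),'mom tool',T.inv().apply(s['moment']),s['force'])
```

```text
[-0.00167547 -0.00317972  1.41014346] mom tool [-0.07827163 -0.5991083  -0.22854194] [ 6.45920903 -2.03991837 11.44126282]
```

>>> servo_tool(plan=[[40,0,0,0,0,0,0],[40,0,0,0,0,0,0],[40,0,0,0,0,0,0],[40,0,0,0,0,0,0],[40,0,0,-0.02,0,0,0],[40,0,0,-0.03,0,0,0],[40,0,0,-0.03,0,0,0],[40,0,0,-0.02,0,0,0]])

```text
time_s: 15.5
ee_pos: [0.5531, -0.0211, 0.2234]
eef_rot: [-2.625, -0.08, 1.657]
force: [0.6, -0.0, 0.2]
grip_width: 0.0377
grip_force: 0.0
```

Run:
```python
from h import *
c=snap('wrist','w5');s=ctrl.get_obs();print(s['time_s'],s['ee_pos'],s['eef_rot'],s['force'],s['qpos'].round(3))
P=cloud(c);I=c['pixels'].astype(int)
m=(I.max(-1)<60)&(abs(P[...,0]-.49)<.07)&(abs(P[...,1]+.143)<.04)&(P[...,2]>.07)&(P[...,2]<.17)
Q=P[m];T=R.from_euler('xyz',s['eef_rot']).as_matrix()
print(len(Q)); 
if len(Q): print(Q.min(0),Q.max(0),cv2.minAreaRect(Q[:,:2].astype(np.float32)*1000))
m=(I.max(-1)<60)&(abs(P[...,0]-.53)<.05)&(abs(P[...,1]+.02)<.03)&(P[...,2]>.12)&(P[...,2]<.2)
Q=P[m];print('head',len(Q),Q.mean(0) if len(Q) else '')
if len(Q):
    B=np.array([[-.865,.0467,.5],[-.054,-.9985,0]]);q=(Q-[.4893,-.0178,.1115])@B.T
    n=np.array([.499,-.027,.866]);h=(Q-[.4893,-.0178,.1115])@n;t=q[h>.062];print('top',len(t),h.max(),cv2.minAreaRect(t.astype(np.float32)*1000))
```

```text
15.55 [ 0.554064   -0.02122222  0.22509292] [-2.62689036 -0.07956899  1.65683549] [ 0.77303852 -0.79472117  2.98219292] [-0.094  0.632  1.08  -0.022  1.949 -0.204]
0
head 1213 [ 0.52233317 -0.01603451  0.16826366]
top 1091 0.07009443762439573 ((-0.7552719116210938, -0.3523063659667969), (11.783123016357422, 44.3377571105957), 11.282500267028809)
```

View pics/w5.png

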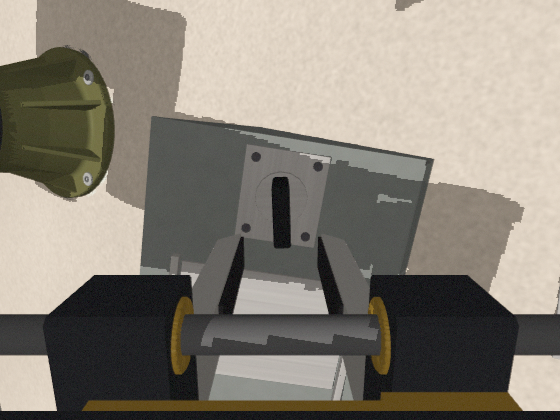

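The view shows the key standing in the lock with the black head at (281,212) across the slot line. It is turned about 1.37 rad, the head top is about 69 mm above the plate, and it sits within 1 mm of the slot centre. So it is home and turned, and the shutter is next.

Run:
```python
from h import *
y=np.radians(-3.05);n=np.array([.5*np.cos(y),.5*np.sin(y),.866]);xb=np.array([-.866*np.cos(y),-.866*np.sin(y),.5]);yb=np.cross(n,xb)
B=np.array([xb,yb,n]);m=np.array([.4893,-.0178,.1115])
s=ctrl.get_obs();T=R.from_euler('xyz',s['eef_rot']).as_matrix()
print('tcp lock',B@(s['ee_pos']-m));print('tool axes in lock',(B@T).round(4),np.arctan2(*(B@T)[[0,1],0]))
for f in('wrist','side','w2'):
    c=load(f);P=cloud(c);I=c['pixels'];q=(P-m)@B.T
    k=(I.max(-1)<60)&(abs(q[...,1]-.125)<.03)&(abs(q[...,0])<.06)&(q[...,2]>.003)&(q[...,2]<.035);Q=q[k]
    print(f,k.sum(),Q.min(0).round(4) if k.sum() else'',Q.max(0).round(4) if k.sum() else '')
    for a in np.arange(.05,.12,.01):
        z=q[(abs(q[...,1]-a)<.004)&(abs(q[...,0])<.02)&(abs(q[...,2])<.03)][:,2]
        if len(z)>5:print('   y',round(a,2),'h',np.percentile(z,[10,50,95]).round(4))
```

```text
tcp lock [ 6.32596075e-04 -2.85514845e-05  1.30798643e-01]
tool axes in lock [[ 1.596e-01 -9.872e-01 -3.300e-03]
 [-9.871e-01 -1.596e-01 -2.000e-04]
 [-4.000e-04  3.300e-03 -1.000e+00]] 2.981318471593173
wrist 2634 [-0.0357  0.1181  0.0031] [0.0336 0.1315 0.0286]
   y 0.05 h [-0.0048 -0.0039 -0.0029]
   y 0.06 h [-0.0048 -0.0039 -0.003 ]
   y 0.07 h [-0.0046 -0.0036  0.0013]
   y 0.1 h [0.0006 0.0017 0.0026]
   y 0.11 h [0.0004 0.0012 0.0022]
side 152 [-0.0376  0.113   0.0032] [0.0371 0.1294 0.0272]
   y 0.05 h [-0.0058 -0.0051 -0.0037]
   y 0.06 h [-0.0066 -0.0051 -0.0038]
   y 0.07 h [-0.005  -0.0022  0.0012]
   y 0.08 h [-0.0006  0.0004  0.0021]
   y 0.09 h [-0.0013  0.0001  0.0014]
   y 0.1 h [-0.0005  0.0005  0.0013]
   y 0.11 h [-0.002  -0.0002  0.0017]
w2 1855 [-0.0349  0.1183  0.0049] [0.0337 0.1303 0.0292]
   y 0.05 h [-0.0048 -0.004  -0.0029]
   y 0.06 h [-0.0049 -0.004  -0.0029]
   y 0.07 h [-0.0046 -0.0028  0.0018]
   y 0.08 h [0.0002 0.001  0.0023]
   y 0.09 h [0.0002 0.0011 0.0023]
   y 0.1 h [0.0003 0.0012 0.0022]
   y 0.11 h [0.0002 0.0012 0.0024]
```

>>> servo_tool(plan=[[0,0,0,0,0,0,0.16],[0,-0.045,0,0,0,0,0],[0,-0.045,0,0,0,0,0],[0,0,0,0,0,0,0],[0,0,0,0.03,0,0,0],[0,0,0,0.03,0,0,0],[0,0,0,0.03,0,0,0],[0,0,0,0,0,0,0]], force=20)

```text
time_s: 16.55
ee_pos: [0.5017, -0.1076, 0.1432]
eef_rot: [-2.615, -0.001, 1.518]
force: [0.4, 0.0, 0.2]
grip_width: 0.0006
grip_force: 0.0
```

```bash
cat >> h.py <<'E'
def lock():
    y=np.radians(-3.05);n=np.array([.5*np.cos(y),.5*np.sin(y),.866]);xb=np.array([-.866*np.cos(y),-.866*np.sin(y),.5])
    B=np.array([xb,np.cross(n,xb),n]);s=ctrl.get_obs();print(s['time_s'],'tcp lock',(B@(s['ee_pos']-[.4893,-.0178,.1115])).round(4),'F',(B@s['force']).round(1));return B
E
python3 -c "
from h import *
B=lock();s=ctrl.get_obs();print((B@R.from_euler('xyz',s['eef_rot']).as_matrix()).round(3),s['grip_width'])"
```

```text
16.55 tcp lock [0.001  0.089  0.0361] F [-0.2 -0.1  0.4]
[[ 0.001 -1.     0.003]
 [-1.    -0.001 -0.001]
 [ 0.001 -0.003 -1.   ]] 0.000572869365811886
```

>>> servo_tool(plan=[[0,0,0,0.013,0,0,0],[0,0,0,0.013,0,0,0],[0,0,0,0,0,0,0],[0,-0.01,0,0,0,0,0],[0,-0.01,0,0,0,0,0],[0,-0.01,0,0,0,0,0],[0,-0.01,0,0,0,0,0],[0,0,0,0,0,0,0]])

```text
time_s: 17.55
ee_pos: [0.4876, -0.1486, 0.1218]
eef_rot: [-2.618, -0.0, 1.517]
force: [-0.1, 0.9, 0.4]
grip_width: 0.0004
grip_force: 0.0
```

```bash
python3 -c "
from h import *
lock()"
```

```text
17.55 tcp lock [0.0006 0.1307 0.0115] F [ 0.3 -0.8  0.3]
```

Force is low (friction ≈2 N, shutter moving). I'll push on to the stop.

>>> servo_tool(plan=[[0,-0.012,0,0,0,0,0],[0,-0.012,0,0,0,0,0],[0,-0.012,0,0,0,0,0],[0,-0.012,0,0,0,0,0],[0,-0.01,0,0,0,0,0],[0,-0.006,0,0,0,0,0],[0,-0.003,0,0,0,0,0],[0,0,0,0,0,0,0]])

```text
time_s: 18.55
ee_pos: [0.4841, -0.2148, 0.1218]
eef_rot: [-2.618, -0.0, 1.518]
force: [0.8, -0.5, 0.7]
grip_width: 0.0006
grip_force: 0.0
```

```bash
python3 -c "
from h import *
lock()"
```

```text
18.55 tcp lock [0.0006 0.197  0.0116] F [-0.3  0.5  1. ]
```

>>> servo_tool(plan=[[0,-0.002,0,0,0,0,0],[0,-0.002,0,0,0,0,0],[0,-0.002,0,0,0,0,0],[0,-0.001,0,0,0,0,0],[0,0,0,0,0,0,0],[0,0,0,0,0,0,0],[0,0,0,0,0,0,0],[0,0,0,0,0,0,0]])

```text
time_s: 19.55
ee_pos: [0.4839, -0.218, 0.1219]
eef_rot: [-2.616, -0.007, 1.518]
force: [0.5, 27.7, 4.8]
grip_width: 0.0006
grip_force: 13.6
```

```bash
python3 -c "
from h import *
lock();c=snap('side','s6')
"
```

```text
19.55 tcp lock [0.0006 0.2002 0.0116] F [  3.2 -27.7   3.7]
```

View pics/s6.png

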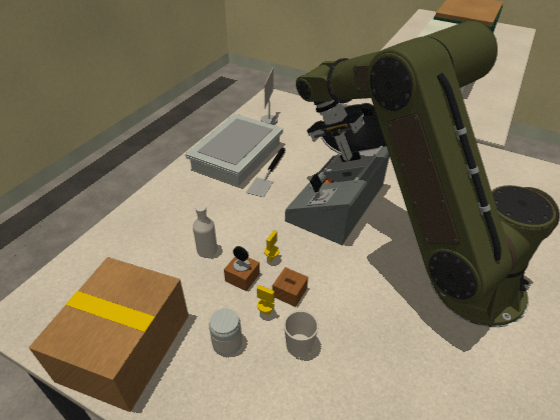

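The stop is reached: 28 N at 0.200, which is the expected 90 mm of travel. The side view shows the key standing at (317,185) and everything else in place. Retreating now.

>>> servo_tool(plan=[[0,0.008,0,0,0,0,0],[0,0.01,0,0,0,0,0],[0,0,0,-0.03,0,0,0],[0,0,0,-0.03,0,0,0],[0,0,0,-0.03,0,0,0],[0,0,0,-0.03,0,0,0],[0,0,0,0,0,0,0],[0,0,0,0,0,0,0]])

```text
time_s: 20.6
ee_pos: [0.5441, -0.2068, 0.2244]
eef_rot: [-2.616, -0.001, 1.518]
force: [0.2, -0.8, -0.3]
grip_width: 0.0003
grip_force: 0.0
```

Run:
```python
from h import *
B=lock();m=np.array([.4893,-.0178,.1115])
for f in('wrist','side'):
    c=snap(f,f+'7');q=(cloud(c)-m)@B.T;I=c['pixels']
    d=I.max(-1)<60
    for nm,y0,y1,lo,hi in(('rib',.15,.26,.006,.035),('head',-.035,.035,.04,.08)):
        Q=q[d&(q[...,1]>y0)&(q[...,1]<y1)&(abs(q[...,0])<.05)&(q[...,2]>lo)&(q[...,2]<hi)]
        if len(Q)>10:print(f,nm,len(Q),np.percentile(Q,[2,50,98],axis=0).round(4).tolist(),cv2.minAreaRect(Q[:,:2].astype(np.float32)*1000))
```

```text
20.6 tcp lock [0.0004 0.1858 0.1302] F [-0.3  0.8 -0.1]
wrist rib 1214 [[-0.0351, 0.2092, 0.0066], [-0.0042, 0.2102, 0.0254], [0.0311, 0.2196, 0.0282]] ((-2.1096725463867188, 214.61627197265625), (11.5053071975708, 68.571044921875), 89.91637420654297)
side rib 131 [[-0.0313, 0.2045, 0.0064], [0.0033, 0.2094, 0.0184], [0.0353, 0.2185, 0.0275]] ((1.2598609924316406, 210.71298217773438), (16.18993377685547, 72.31915283203125), 87.40423583984375)
side head 103 [[-0.0042, -0.0246, 0.0407], [0.0059, -0.0094, 0.0567], [0.0111, 0.0161, 0.0678]] ((2.664116382598877, -3.0454444885253906), (15.09437370300293, 46.99090576171875), 9.884845733642578)
```

The rib is at 0.215, so the shutter has opened 90 mm. The key is still home and turned, and the arm is clear.

```bash
python3 -c "
from station import ctrl
print(ctrl.hand_in())"
```

```text
the job is handed in; nothing more can be done
None
```

The job is handed in (no verdict was shown): by my last measurements the square-headed key is home in the lock and turned to its stop, the shutter is fully open (about 90 mm), and nothing else looked moved.

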